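# Fit the transit pin that locks a scanner's head

## Robot

A 7-joint arm with a two-finger parallel gripper is mounted at the origin on the work surface. World frame = base frame: x ahead of the robot, y to its left, z up, the work surface at z = 0. Lengths are in m, angles in rad, forces in N, time in s.
With the tool pointing down it reaches from about 0.4 to 0.85 m from the base axis. Payload 10.4 kg.
Tool frame: the origin (TCP) lies between the finger pads; the fingertips stand manip.finger_overhang ahead of it and the grasp point (between the pads) lies 11 mm behind it (manip.finger_overhang is the distance from the TCP to the fingertips, in m); x points along the fingers, z is the direction in which the jaws open and shut, and the axes are right-handed (so a half turn about x gives the same grasp; the last joint's range is limited). The gripper opens to 85 mm and grips with 20 to 120 N. Pads are 22 mm wide; open, the fingers measure 114 mm over their backs; the gripper's body (76 mm by 85 mm) begins 54 mm behind the grasp point. The pads swing forward as they close: fully open they stand 13 mm farther back than shut.
Start: joints at [-1.257, 0.332, -0.065, 1.46, 0.022, 1.35, -0.088], TCP at [0.207, 0.59, 0.239] pointing down, gripper open.
Joint ranges: [-2.6, 2.6], [-0.5, 2.12], [-1.47, 1.34], [0.16, 2.42], [-1.27, 4.41], [0.06, 2.06], [-2.6, 2.6]. Speed limits (rad/s): [2.22, 2.22, 2.79, 2.79, 3.14, 3.14, 3.14].

## Interface

Orientations are given as a unit quaternion [x, y, z, w].
In Python, from workcell import get_obs, camera, workorder, manip gives the robot as it stands. The module is installed in compiled form; this text tells all that it offers.
- The arm moves only by the tool play_rows, never from a script. Its argument "increments" is text: rows parted by semicolons, each of 4 numbers parted by spaces: the shift along the tool's x, y, z in m, then the turn about the tool's x in rad. A call has 1 to 20 rows; each row shifts and turns the pose as measured when the row begins, along the tool's axes as they then stand; what a row does not reach is not made up. A row lasts 1/10 s, in which the tool goes at most 50 mm and 8.59 degrees, less where a joint would pass 70% of its speed; a pose out of reach is approached as far as the arm can. A call is refused whole if a number of a shift passes 0.05 or a number of a turn 0.15, either way. A call with a gripper value outside its range is refused whole. "hand" is the gripper command: -1 is fully open, 1 is shut, values between are in proportion, set as the call begins (left out, the last holds). The fingers move at their own pace and stop on an object; "squeeze" is the grip in N (left out, the last holds). Time passes only in rows, so rows that do not move let the fingers close. It gives the time, the measured TCP pose, the force and the opening at its end, in the units of the state.
- get_obs(): the state, without advancing time (a new reading comes with each control period).
- camera(name): name is "scene" or "top"; returns a dict with "img" (420x560x3 uint8, blue, green, red), "fov_y" (degrees; the focal length in pixels is half the picture's height over the tangent of half this angle, whatever the lens; pixels are square), "cx", "cy" (the principal point, pixels), "R" (3x3) and "t" (3): a world point X has camera coordinates R X + t. Camera axes: x right, y down, z forward; pixel columns grow to the right and rows downward; lengths in m; the calibration is good to about 2 mm. A picture is of the moment at which its call begins. There is no depth.
- workorder.hand_in(): hands the job in, once; it reports no verdict.
The state is a dict: "clock": time; "joint_pos": joint angles; "joint_velocities": joint speeds; "tau": joint torques, N m; "position": TCP position; "ee_rot": TCP orientation; "ft_force": force on the tool from outside, world axes, zero at the start; "torque": the same for the moment, N m; "grip_width": opening from 0.0 (shut) to 1.0 (fully open).
Only numpy, scipy, OpenCV 4.12 (cv2) and the standard library are available. Lean on these libraries where they do the work, as an engineer would, in place of code of your own. Each camera call takes 0.05 s, during which the arm holds its last target.

## Task

The flatbed scanner is about to be moved: take its red-knobbed transit pin from the tool block, put it down through the shuttered lock port in the scanner's near border, feel along the sprung scan head inside for the latch slot, and push the pin fully home so that its flange sits flat on the cover. Be gentle with the delicate scan head, let go of the pin, and leave the nut drivers and the cup where they are.

Things in the scene. Friction and masses are not known exactly. Their poses are not given: they have to be found in the camera images.
- scanner: White flatbed scanner, fixed, 300 (x) x 470 (y) x 105 mm high; its grey closed lid rises to 128 mm. Origin: centre of its underside, on the bench; x away from the near border strip, y along its length, z up. The scan head inside is sprung upwards: it yields down from about 2.5 N by 1 mm per N, 7 mm to its stop; along x and y it is held firm. It is delicate: keep the pin's force on it below 20 N.
- port (a point): Centre of the lock port, level with the cover's top face, 105 mm above the bench: a red-rimmed slot in the scanner's near border strip, 16 mm wide (x) and 64 mm long (y), through the 4 mm cover. Axes those of the scanner. The lid's edge is 32 mm beyond it (+x).
- shutter_mid (a point): Middle of the black dust shutter that closes the port, 4 mm below port. It is hinged along the port's +x side and folds down under a push of under 1 N; it then keeps pushing the pin lightly sideways (to -x), well under 1 N, and springs shut when the pin leaves.
- tab_level (a point): Point straight under the port's centre, 35 mm below it, level with the flat top of the scan head's lock tab, which lies under the whole port. The tab is 12 mm thick, free below, with one latch slot 13 mm long (y) and 20 mm wide (x), centred in x on the port. The head is parked anywhere: the slot's centre is up to 22 mm from this point along y, unseen.
- pin_grip (a point): Transit pin, upright in one of the block's three holes: point on its axis at mid grip. Red round knob 22 mm across, 40 mm tall, its top 18 mm above this point; below the knob a red flange 30 mm across, 5 mm thick, its flat underside 27 mm below this point; then a steel stem 10 mm across, 53 mm long, with a rounded nose. z up the pin. 56 to 112 g.
- pin_tip (a point): Lower end of the pin's stem, on its axis, 80 mm below pin_grip. When the pin is fully home it is 18 mm below the top of the scan head's tab.
- pin: The transit pin as a whole; origin on its axis at the underside of the flange, z up the pin.
- block: Wooden tool block, fixed, 205 (x) x 56 (y) x 64 mm high, with three upright holes in a row along its x axis at -65, 0 and +65 mm, 13 mm across and 58 mm deep. The pin and the two drivers stand in them, in any order, their shoulders on the block's top. Origin: centre of its underside.
- driver_blue_mid (a point): Nut driver with a blue handle 25 mm across and 70 mm tall, standing in the block; this point is on its axis, half-way up the handle. Leave it alone.
- driver_yellow_mid (a point): Nut driver with a yellow handle, same size; this point is on its axis, half-way up the handle. Leave it alone.
- cup_mid (a point): White paper cup, 84 mm across the rim, 105 mm tall, standing on the bench; this point is on its axis half-way up. Leave it alone.

How it is judged:
On the way, in this order (a step that is already met when the one before it is completed fails the run):
1. the pin is held, clear above the tool block (z of pin_tip in the frame of block above 0.069 m and contact force between the fingers and pin above 1 N), for 0.2 s.
2. the pin's nose is down through the port, with the pin held and its flange still above the cover (z of pin_tip in the frame of port between -0.045 and -0.025 m and x of pin_tip in the frame of port between -0.01 and 0.01 m and y of pin_tip in the frame of port between -0.034 and 0.034 m and contact force between the fingers and pin above 1 N), for 0.1 s.
At the end, for the whole second after the job is handed in: The pin stands upright (within 4 degrees) in the lock port and through the scan head's latch slot, its flange's underside within 2 mm of the cover's top face, at rest and released; the nut drivers and the cup are within 15 mm of where they stood (z of pin in the frame of port between -0.002 and 0.002 m and x of pin_tip in the frame of port between -0.01 and 0.01 m and y of pin_tip in the frame of port between -0.032 and 0.032 m and z of pin_tip in the frame of port below -0.05 m and angle between pin's own z axis and vertical below 0.07 rad and linear speed of pin below 0.02 m/s and distance of each of driver_blue_mid, driver_yellow_mid, cup_mid from where it was at the start of the episode below 0.015 m); the robot touches nothing.
It fails at once if the pin bears on the scanner's inside (scan head or port) with more than 20 N before its flange has come down to the cover (contact force between pin and scanner above 20 N and z of pin in the frame of port between 0.0025 and 0.05 m).
It fails at once if a nut driver is shifted by more than 15 mm (distance of any of driver_blue_mid, driver_yellow_mid from where it was at the start of the episode above 0.015 m).
It fails at once if the cup is shifted by more than 15 mm (distance of cup_mid from where it was at the start of the episode above 0.015 m).
It also fails if it takes over 64 s, if anything falls off the work surface, if the arm or the gripper's body presses on something with over 40 N, if the wrist force passes 120 N, or if a joint passes its speed limit or range.

## Working session

There is one attempt and no reset: what is moved stays moved. The work goes in short steps, Python scripts to look and compute and a tool call to move; the robot and the scene stay as the last step left them, time stands still between calls to the robot, and variables do not carry over. Pictures are saved under pics/ and viewed, and the job is handed in when it is done.

Besides the shell and the picture viewer there is one more tool, called after "Emit:" as name(argument=value, ...) on one line, values as JSON. play_rows: Moves the arm, as the interface text tells. Its arguments: {"type":"object","properties":{"increments":{"type":"string"},"hand":{"type":"number"},"squeeze":{"type":"number"}},"required":["increments"]}

```bash
mkdir -p pics
python3 - <<'E'
from workcell import get_obs, camera, manip
import cv2, pickle
o=get_obs(); print(o); print(manip.finger_overhang)
d={}
for n in("scene","top"):
    c=camera(n); d[n]=c; cv2.imwrite(f"pics/{n}0.png",c["img"]); print(n,c["fov_y"],c["cx"],c["cy"],c["R"],c["t"])
pickle.dump(d,open("c0.pkl","wb"))
E
```

```text
{'clock': 0.0, 'joint_pos': array([-1.25659277,  0.33283321, -0.06470077,  1.46095197,  0.02159788,
        1.34989383, -0.0884915 ]), 'joint_velocities': array([0.00164596, 0.00042118, 0.00049636, 0.00127551, 0.00032601,
       0.00022481, 0.00022185]), 'tau': array([-5.34653664e-04, -6.25450230e+01,  4.88062366e-02, -3.91627693e+01,
        1.63699617e-02,  9.55182390e-03, -2.24583130e-05]), 'position': array([0.2064275 , 0.58953763, 0.23853498]), 'ee_rot': array([-0.40943455,  0.57711185,  0.40882948,  0.57633646]), 'ft_force': array([-0.60928255, -0.42036116, -0.67654006]), 'torque': array([ 0.01746503,  0.01295066, -0.0198222 ]), 'grip_width': 1.000238987985319}
0.008
scene 43.001379309781406 276.71064536343016 206.70529182956267 [[ 0.85807884  0.51344316 -0.00876526]
 [ 0.40515064 -0.68738819 -0.60278557]
 [-0.31552126  0.51368629 -0.79785508]] [-0.45659905 -0.21713492  1.2970039 ]
top 42.35357800238385 281.59548099519947 209.01343439952183 [[-0.01799045 -0.99933893  0.03159202]
 [-0.98432962  0.01215894 -0.17591863]
 [ 0.17541821 -0.03426182 -0.98389765]] [-0.08105423  0.56480528  0.91144147]
```

View pics/scene0.png

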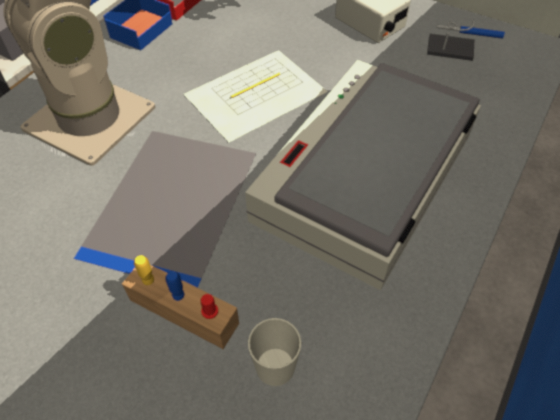

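View pics/top0.png

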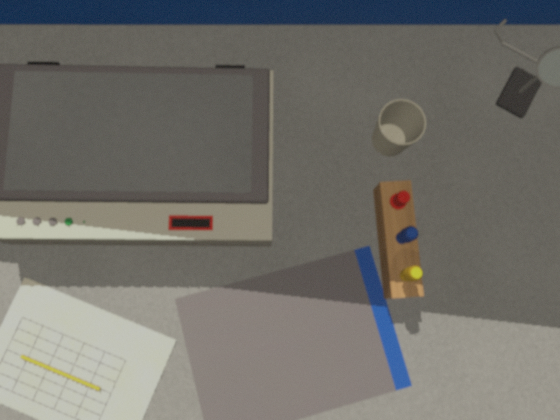

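The scene view shows the red knob at about (208,303) at the right end of the block, with blue (175,285) and yellow (144,268) beside it, the cup at (275,350) and the port at (294,153). In the top view the red knob is at (400,199), the port at (191,223) and the cup at (398,128).

```bash
cat > h.py <<'E'
import numpy as np, cv2, pickle
def K(c):
    f=c["img"].shape[0]/2/np.tan(np.radians(c["fov_y"]/2)); return f
def proj(c,X):
    p=np.asarray(c["R"])@np.asarray(X,float)+np.asarray(c["t"]).ravel(); f=K(c); return np.array([f*p[0]/p[2]+c["cx"],f*p[1]/p[2]+c["cy"]])
def ray(c,uv):
    f=K(c); R=np.asarray(c["R"]); d=R.T@np.array([(uv[0]-c["cx"])/f,(uv[1]-c["cy"])/f,1]); o=-R.T@np.asarray(c["t"]).ravel(); return o,d/np.linalg.norm(d)
def onz(c,uv,z):
    o,d=ray(c,uv); return o+d*(z-o[2])/d[2]
def tri(c1,u1,c2,u2):
    A=np.zeros((3,3));b=np.zeros(3)
    L=[]
    for c,u in((c1,u1),(c2,u2)):
        o,d=ray(c,u);P=np.eye(3)-np.outer(d,d);A+=P;b+=P@o;L.append((P,o))
    X=np.linalg.solve(A,b); return X,[np.linalg.norm(P@(X-o)) for P,o in L]
def mask(img,lo,hi,lo2=None,hi2=None):
    h=cv2.cvtColor(img,cv2.COLOR_BGR2HSV); m=cv2.inRange(h,lo,hi)
    if lo2: m|=cv2.inRange(h,lo2,hi2)
    return m
def blobs(m,a=20):
    n,l,s,c=cv2.connectedComponentsWithStats(m); return [(s[i].tolist(),c[i].round(2).tolist()) for i in range(1,n) if s[i][4]>=a]
RED=((0,120,60),(8,255,255),(170,120,60),(180,255,255))
E
python3 - <<'E'
from h import *
d=pickle.load(open("c0.pkl","rb"))
for n in d:
    c=d[n]; print(n,"base",proj(c,[0,0,0]),"tcp",proj(c,[.2064,.5895,.2385]), "campos",ray(c,(0,0))[0])
    for k,a in(("red",RED),("blue",((105,150,50),(130,255,255))),("yel",((22,150,120),(35,255,255)))):
        print(k,blobs(mask(c["img"],*a)))
    x=(slice(140,400),slice(60,340)) if n=="scene" else (slice(80,320),slice(140,450))
    cv2.imwrite(f"pics/{n}z.png",cv2.resize(c["img"][x],None,fx=2.5,fy=2.5,interpolation=cv2.INTER_CUBIC)[:600,:800])
E
```

```text
scene base [ 89.0383543  117.45804534] tcp [285.07448865 -63.92224234] campos [ 0.88900264 -0.58107144  0.89993314]
red [([160, 0, 41, 20, 351], [180.19, 7.15]), ([123, 10, 34, 16, 45], [137.58, 15.78]), ([127, 26, 20, 9, 23], [136.57, 30.04]), ([280, 141, 28, 26, 206], [293.5, 153.37]), ([200, 293, 18, 26, 349], [208.32, 306.43])]
blue [([105, 0, 66, 49, 1661], [136.15, 21.39]), ([464, 28, 40, 9, 186], [485.09, 32.35]), ([75, 248, 59, 25, 700], [104.95, 259.71]), ([503, 251, 57, 169, 4888], [540.45, 362.49]), ([163, 269, 37, 31, 453], [178.94, 282.44])]
yel [([135, 256, 12, 10, 101], [140.47, 260.54])]
top base [233.38992259 544.92129114] tcp [-239.77439236  464.7527701 ] campos [ 0.39461293 -0.05664044  0.99868555]
red [([390, 190, 20, 20, 276], [399.48, 199.45]), ([169, 216, 44, 14, 382], [190.57, 222.59])]
blue [([0, 0, 560, 23, 12231], [275.22, 10.74]), ([404, 228, 13, 12, 94], [410.63, 233.03]), ([356, 248, 54, 140, 1916], [382.63, 318.08])]
yel [([403, 265, 19, 15, 197], [413.36, 272.34])]
```

Run:
```python
from h import *
d=pickle.load(open("c0.pkl","rb"))
t=d["top"]["img"];s=d["scene"]["img"]
a=cv2.resize(t[150:320,340:450],None,fx=3.4,fy=3.4,interpolation=cv2.INTER_CUBIC)
b=cv2.resize(s[240:380,110:240],None,fx=3.2,fy=3.2,interpolation=cv2.INTER_CUBIC)
o=np.zeros((600,800,3),np.uint8);o[:a.shape[0],:a.shape[1]]=a;o[:b.shape[0],380:380+b.shape[1]]=b
cv2.imwrite("pics/zz.png",o)
```

```text
(no output)
```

View pics/zz.png

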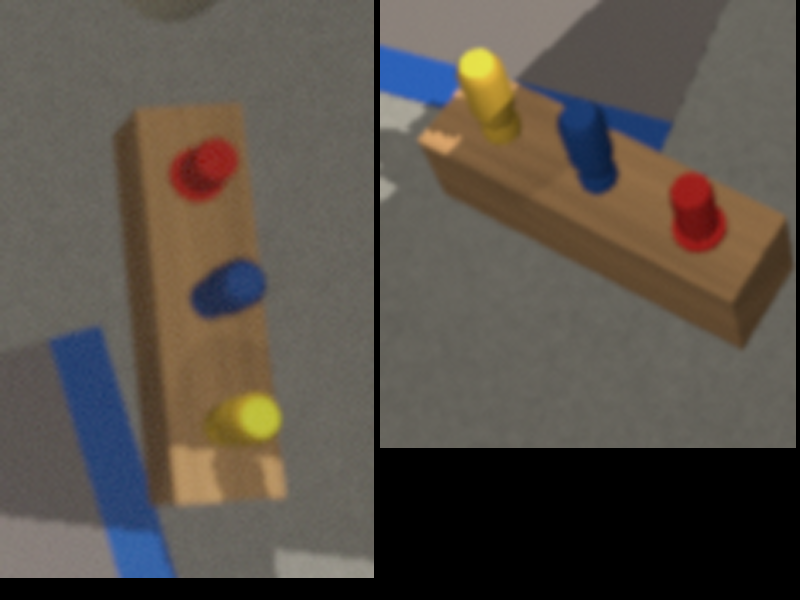

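Run:
```python
from h import *
from scipy.spatial.transform import Rotation as Ro
d=pickle.load(open("c0.pkl","rb")); T=d["top"];S=d["scene"]
Z=lambda u,v:(u/3.4+340,v/3.4+150)
Y=lambda u,v:((u-380)/3.2+110,v/3.2+240)
print("tool",Ro.from_quat([-0.40943455,  0.57711185,  0.40882948,  0.57633646]).as_matrix().round(3))
print("knobtop tri",tri(T,Z(216,159),S,Y(691,182)), onz(T,Z(216,159),.109),onz(S,Y(691,182),.109))
for n,a,b in(("blue",(246,278),(578,113)),("yel",(260,417),(479,63))):
    print(n,tri(T,Z(*a),S,Y(*b)),onz(T,Z(*a),.134),onz(S,Y(*b),.134))
for p in((135,110),(240,103),(285,497),(176,503)): print("blk top",onz(T,Z(*p),.064))
for p in((785,218),(735,303),(420,138)): print("blk S",onz(S,Y(*p),.064))
for c in(T,S):
    m=mask(c["img"],*RED); n,l,s,ce=cv2.connectedComponentsWithStats(m)
    i=max((i for i in range(1,n) if 180<s[i][4]<400 and (s[i][0]<260 if c is T else 250<s[i][0]<300)),key=lambda i:s[i][4])
    k=cv2.findContours((l==i).astype(np.uint8),0,1)[0][0]; r=cv2.minAreaRect(k); P=cv2.boxPoints(r)
    ctr=np.mean([onz(c,p,.105) for p in P],0); print("port",r,ctr); W=np.array([onz(c,p,.105) for p in P]); print(W.round(4))
    if c is T: tp=r[0]
    else: print("tri",tri(T,tp,S,r[0]))
print("cup",onz(T,(402,121),.105))
```

```text
tool [[-0.    -0.944  0.33 ]
 [-0.001  0.33   0.944]
 [-1.    -0.    -0.001]]
knobtop tri (array([ 0.57257294, -0.29209321,  0.11086447]), [np.float64(0.0017549537262924624), np.float64(0.0017549537262924468)]) [ 0.57168171 -0.29381148  0.109     ] [ 0.57313068 -0.29022881  0.109     ]
blue (array([ 0.50940036, -0.29748326,  0.13399885]), [np.float64(0.0010199297230096924), np.float64(0.0010199297230096822)]) [ 0.50868237 -0.29821505  0.134     ] [ 0.51018158 -0.2968168   0.134     ]
yel (array([ 0.44417527, -0.2999463 ,  0.13200612]), [np.float64(0.001998353397457173), np.float64(0.001998353397457108)]) [ 0.44266699 -0.30084767  0.134     ] [ 0.44691988 -0.29941673  0.134     ]
blk top [ 0.60726081 -0.26462207  0.064     ]
blk top [ 0.61042631 -0.3202257   0.064     ]
blk top [ 0.40617578 -0.33085184  0.064     ]
blk top [ 0.40415962 -0.27525497  0.064     ]
blk S [ 0.61117575 -0.26549436  0.064     ]
blk S [ 0.61555585 -0.31923842  0.064     ]
blk S [ 0.4096043  -0.32829589  0.064     ]
port ((190.5, 222.5), (13.0, 43.0), 90.0) [0.53310812 0.06382675 0.105     ]
[[0.5445 0.0995 0.105 ]
 [0.5436 0.0284 0.105 ]
 [0.5217 0.0283 0.105 ]
 [0.5227 0.0991 0.105 ]]
port ((293.6694030761719, 153.1376495361328), (11.10813045501709, 30.996051788330078), 39.09385681152344) [0.53442645 0.06534408 0.105     ]
[[0.5217 0.0304 0.105 ]
 [0.5226 0.1082 0.105 ]
 [0.5476 0.0998 0.105 ]
 [0.5459 0.0231 0.105 ]]
tri (array([0.53374828, 0.06445729, 0.10444282]), [np.float64(0.0007544804239096542), np.float64(0.000754480423909491)])
cup [ 0.70677545 -0.2999769   0.105     ]
```

View pics/topz.png

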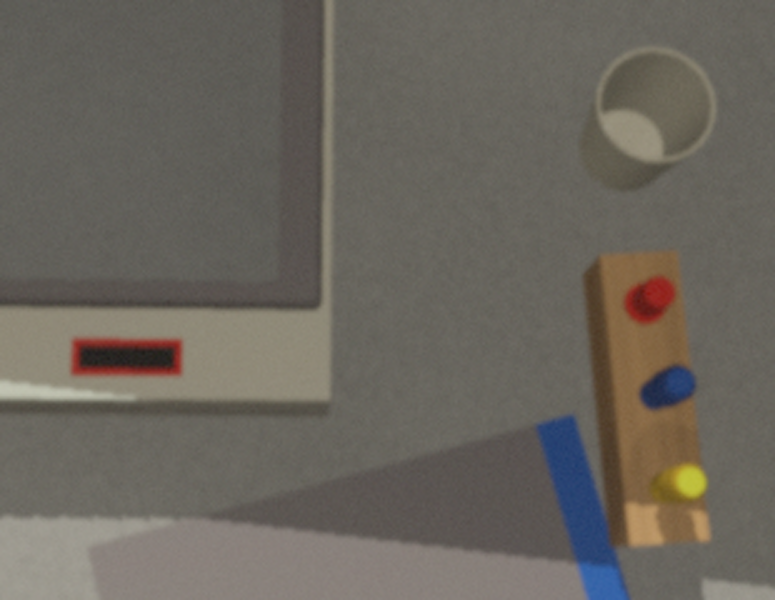

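View pics/scenez.png

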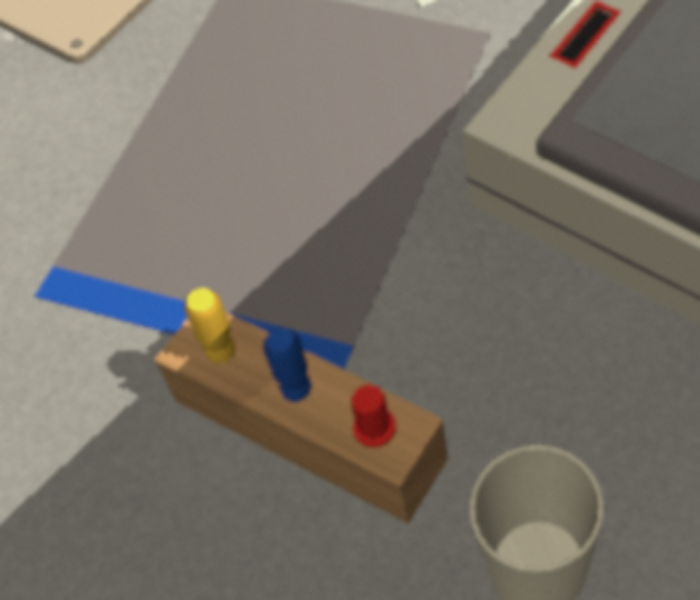

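The pin sits at about (0.573, -0.293) with its knob top at z≈0.109–0.111. The port is at about (0.534, 0.064, 0.105). These agree with the given sizes. I'll turn the jaws along world y first.

Emit:
play_rows(increments="0 0 0 -0.1; 0 0 0 -0.1;0 0 0 -0.1;0 0 0 -0.037;0 0 0 0;0 0 0 0", hand=-1, squeeze=60)

```text
clock: 0.7
position: [0.2061, 0.5883, 0.2357]
ee_rot: [0.504, -0.499, -0.502, -0.495]
ft_force: [0.8, 0.2, -0.0]
grip_width: 0.996
```

Emit:
play_rows(increments="0 -0.04 -0.02 0;0 -0.04 -0.03 0;0 -0.04 -0.03 0;0 -0.04 -0.04 0;0 -0.03 -0.04 0;0 -0.03 -0.04 0;0 -0.03 -0.04 0;0 -0.02 -0.04 0;0 -0.02 -0.04 0;0 0 0 0")

```text
clock: 1.7
position: [0.4985, 0.2689, 0.2344]
ee_rot: [-0.502, 0.502, 0.5, 0.496]
ft_force: [-1.0, -0.4, 0.5]
grip_width: 1.001
```

Emit:
play_rows(increments="0 -0.006 -0.047 0;0 -0.006 -0.047 0;0 -0.006 -0.047 0;0 -0.006 -0.047 0;0 -0.006 -0.047 0;0 -0.006 -0.047 0;0 -0.006 -0.047 0;0 -0.006 -0.047 0;0 -0.006 -0.047 0;0 -0.006 -0.047 0;0 -0.006 -0.047 0;0 -0.006 -0.047 0;0 0 0 0;0 0 0 0")

```text
clock: 3.1
position: [0.5687, -0.3099, 0.2367]
ee_rot: [-0.498, 0.506, 0.496, 0.5]
ft_force: [-0.1, 0.9, 0.3]
grip_width: 1.001
```

Run:
```python
from h import *
from workcell import *
from scipy.spatial.transform import Rotation as Ro
o=get_obs(); print(o["position"],Ro.from_quat(o["ee_rot"]).as_matrix().round(4),o["joint_pos"].round(3),o["ft_force"])
for n in("scene","top"): cv2.imwrite(f"pics/{n}1.png",camera(n)["img"])
```

```text
[ 0.56874503 -0.30990847  0.23667151] [[-0.0036 -0.9999  0.0118]
 [-0.0075  0.0118  0.9999]
 [-1.      0.0035 -0.0075]] [ 0.039  0.411  0.523  1.425 -0.197  1.359  2.127] [-0.05053212  0.86169062  0.30140442]
```

View pics/scene1.png

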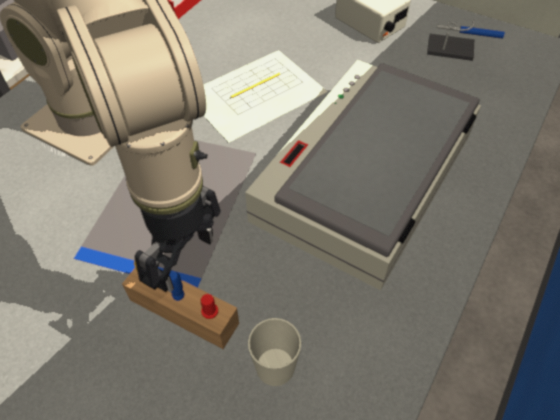

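Emit:
play_rows(increments="0 -0.004 0.017 0;0 0 0 0;0.03 0 0 0;0.03 0 0 0;0.03 0 0 0;0 0 0 0;0 0 0 0")

```text
clock: 3.9
position: [0.5755, -0.2858, 0.1479]
ee_rot: [0.502, -0.501, -0.498, -0.499]
ft_force: [0.4, -0.1, 1.0]
grip_width: 0.998
```

Run:
```python
from h import *
from workcell import *
for n in("scene","top"):
    i=camera(n)["img"]; i=i[190:400,90:370] if n=="scene" else i[110:320,280:560]
    cv2.imwrite(f"pics/{n}2.png",cv2.resize(i,None,fx=2.5,fy=2.5))
print(get_obs()["position"])
```

```text
[ 0.57571014 -0.28592616  0.14818075]
```

View pics/scene2.png

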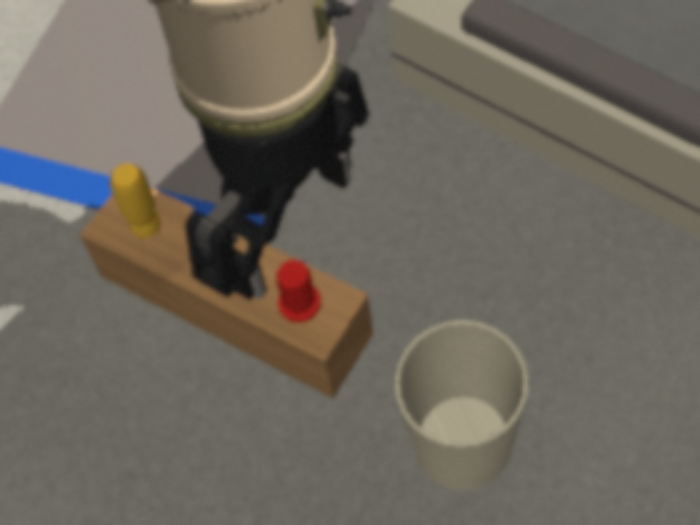

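View pics/top2.png

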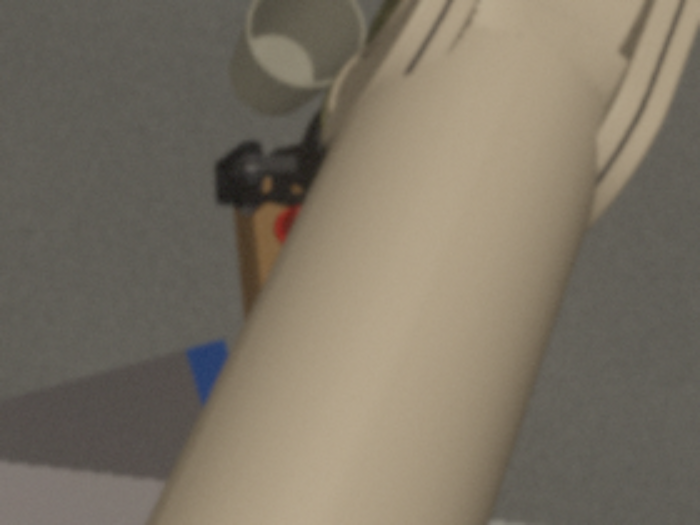

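Run:
```python
from h import *
from workcell import *
d=pickle.load(open("c0.pkl","rb"));S=d["scene"];T=d["top"]
for X in([.5757,-.286,.148],[.5757,-.286,.14],[.5757,-.241,.14],[.5757,-.331,.14]):
    print((proj(S,X)-[90,190])*2.5,(proj(T,X)-[280,110])*2.5)
```

```text
[293.20958135 235.30663629] [311.74016024 199.01271813]
[294.6117563  241.36621518] [308.6141925  201.60078172]
[334.13246082 189.26812822] [240.12472599 202.36035671]
[252.89929355 296.35358291] [376.86530042 200.84385023]
```

Emit:
play_rows(increments="0 0.003 -0.007 0;0 0 0 0;0.025 0 0 0;0.025 0 0 0;0.008 0 0 0;0 0 0 0;0 0 0 0")

```text
clock: 4.7
position: [0.5762, -0.2974, 0.0972]
ee_rot: [0.506, -0.499, -0.493, -0.502]
ft_force: [0.5, -0.3, 0.7]
grip_width: 1.0
```

Emit:
play_rows(increments="0.008 0.002 0.003 0;0.008 0 0 0;0 0 0 0;0 0 0 0")

```text
clock: 5.1
position: [0.5755, -0.2948, 0.0826]
ee_rot: [0.507, -0.499, -0.492, -0.502]
ft_force: [-0.1, 0.5, -0.6]
grip_width: 1.002
```

Run:
```python
from h import *
from workcell import *
i=camera("scene")["img"][240:360,130:290]
cv2.imwrite("pics/scene3.png",cv2.resize(i,None,fx=4,fy=4))
for k in range(4): print(get_obs()["position"],get_obs()["ee_rot"])
```

```text
[ 0.57553659 -0.29474824  0.0825266 ] [ 0.50690604 -0.49881588 -0.49210653 -0.50205593]
[ 0.57553659 -0.29474824  0.0825266 ] [ 0.50690604 -0.49881588 -0.49210653 -0.50205593]
[ 0.57553659 -0.29474824  0.0825266 ] [ 0.50690604 -0.49881588 -0.49210653 -0.50205593]
[ 0.57553659 -0.29474824  0.0825266 ] [ 0.50690604 -0.49881588 -0.49210653 -0.50205593]
```

View pics/scene3.png

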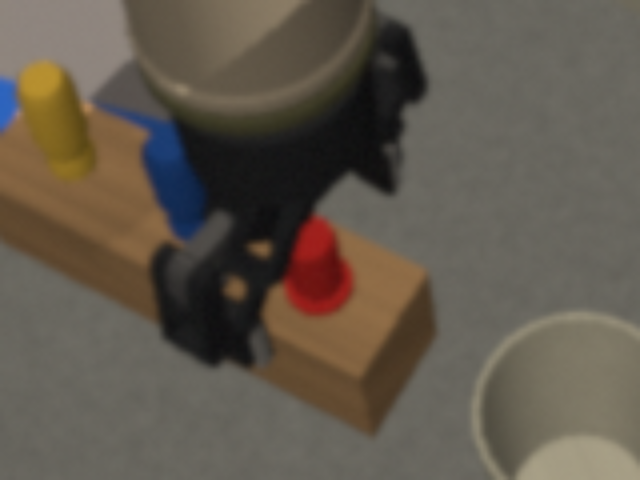

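Emit:
play_rows(increments="0 0 0 0;0 0 0 0;0 0 0 0;0 0 0 0;0 0 0 0;0 0 0 0;0 0 0 0;0 0 0 0;0 0 0 0;0 0 0 0", hand=1, squeeze=50)

```text
clock: 6.15
position: [0.5759, -0.2947, 0.0834]
ee_rot: [0.507, -0.499, -0.492, -0.502]
ft_force: [-0.5, 0.4, -0.4]
grip_width: 0.24
```

Emit:
play_rows(increments="-0.02 0 0 0;-0.02 0 0 0;-0.03 0 0 0;-0.03 0 0 0;-0.03 0 0 0;-0.03 0 0 0;0 0 0 0;0 0 0 0;0 0 0 0")

```text
clock: 7.05
position: [0.5722, -0.2925, 0.2463]
ee_rot: [0.506, -0.499, -0.493, -0.502]
ft_force: [-0.4, -0.0, -1.3]
grip_width: 0.243
```

Run:
```python
from h import *
from workcell import *
from scipy.spatial.transform import Rotation as Ro
i=camera("scene")["img"][160:340,100:310]
cv2.imwrite("pics/scene4.png",cv2.resize(i,None,fx=3,fy=3))
o=get_obs();print(o["position"],Ro.from_quat(o["ee_rot"]).as_matrix().round(4),o["joint_pos"].round(3),o["ft_force"],o["grip_width"])
```

```text
[ 0.57206682 -0.29232776  0.24580509] [[ 0.0155 -0.9999  0.0019]
 [-0.0111  0.0018  0.9999]
 [-0.9998 -0.0155 -0.0111]] [ 0.008  0.378  0.52   1.445 -0.186  1.349  2.104] [ 0.25129746 -0.16784539 -1.78988153] 0.24503333781308717
```

View pics/scene4.png

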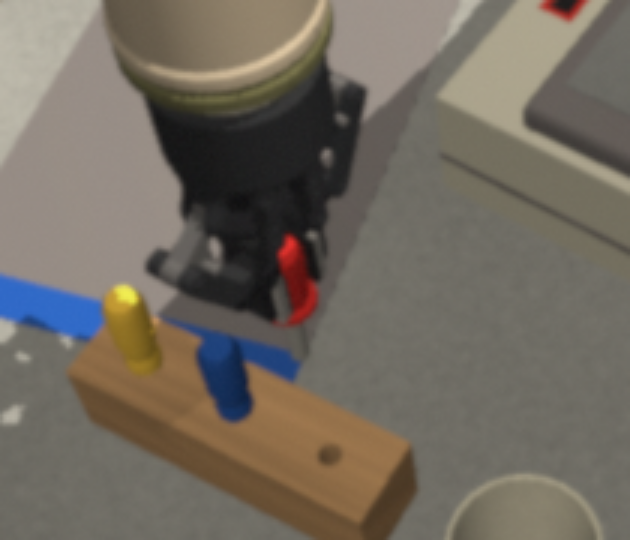

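Emit:
play_rows(increments="0 0.0045 0.041 0;0 0.0045 0.041 0;0 0.0045 0.041 0;0 0.0045 0.041 0;0 0.0045 0.041 0;0 0.0045 0.041 0;0 0.0045 0.041 0;0 0.0045 0.041 0;0 0 0 0;0 0 0 0;0 0 0 0")

```text
clock: 8.2
position: [0.5292, 0.0475, 0.2282]
ee_rot: [-0.502, 0.505, 0.496, 0.496]
ft_force: [-0.0, -0.4, -1.2]
grip_width: 0.243
```

```bash
cat > look.py <<'E'
import sys
from h import *
from workcell import *
from scipy.spatial.transform import Rotation as Ro
c={n:camera(n) for n in("scene","top")}
pickle.dump(c,open(f"c{sys.argv[1]}.pkl","wb"))
a=cv2.resize(c["scene"]["img"][60:210,220:350],None,fx=4,fy=4,interpolation=cv2.INTER_CUBIC)[:600,:520]
b=cv2.resize(c["top"]["img"][150:290,140:250],None,fx=2.5,fy=2.5)
o=np.zeros((600,800,3),np.uint8);o[:a.shape[0],:a.shape[1]]=a;o[:b.shape[0],522:522+b.shape[1]]=b
cv2.imwrite(f"pics/p{sys.argv[1]}.png",o)
o=get_obs();print(o["clock"],o["position"],Ro.from_quat(o["ee_rot"]).as_matrix().round(4),o["joint_pos"].round(3),o["ft_force"],o["grip_width"])
E
python3 look.py 5
```

```text
8.3 [0.52945292 0.04646866 0.2284844 ] [[-0.003  -1.      0.0042]
 [-0.0154  0.0043  0.9999]
 [-0.9999  0.003  -0.0154]] [-0.472  0.131  0.318  1.737 -0.027  1.286  1.417] [ 0.15037683 -0.13041395 -0.74522311] 0.24452128412295918
```

View pics/p5.png

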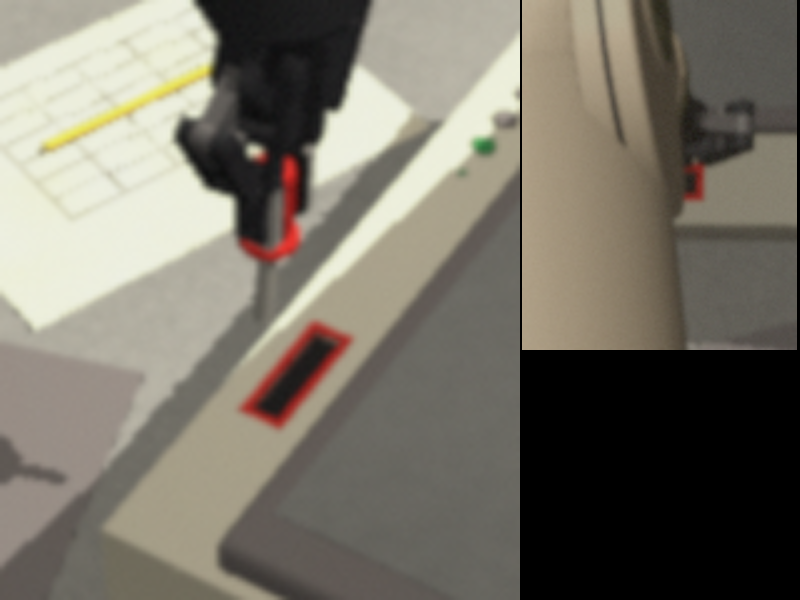

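Run:
```python
from h import *
c=pickle.load(open("c5.pkl","rb"));S=c["scene"]
for p in((262,318),(262,322)):
    q=(p[0]/4+220-.4,p[1]/4+60-.4)
    for z in(.154,.156,.158): print(p,z,onz(S,q,z))
for n in [( .5257,.0480,.156)]: q=proj(S,n);print((q-[219.6,59.6])*4)
# stem axis x at rows
i=cv2.cvtColor(cv2.resize(S["img"][60:210,220:350],None,fx=4,fy=4,interpolation=cv2.INTER_CUBIC),cv2.COLOR_BGR2GRAY)
for r in(270,285,300,312,320): print(r,i[r,240:290:2])
```

```text
(262, 318) 0.154 [0.52366317 0.04844434 0.154     ]
(262, 318) 0.156 [0.52464272 0.04675648 0.156     ]
(262, 318) 0.158 [0.52562227 0.04506862 0.158     ]
(262, 322) 0.154 [0.52501923 0.04612847 0.154     ]
(262, 322) 0.156 [0.52599515 0.04444682 0.156     ]
(262, 322) 0.158 [0.52697106 0.04276517 0.158     ]
[265.18600677 317.19833906]
270 [175 175 176 176 176 172 169 156 138 116 101  91  90  93  98 105 110 115
 116 116 114 111 108 106 106]
285 [173 174 175 176 177 170 160 142 123 105  95  92  95 103 109 115 119 119
 116 112 110 109 108 108 107]
300 [177 176 175 169 162 148 132 114 100  91  90  95  99 106 112 116 117 116
 114 112 111 109 108 112 117]
312 [139 127 120 113 110 105  99  93  89  89  91  96 101 108 114 117 116 116
 116 124 137 161 183 206 219]
320 [108 107 107 108 109 107 104 100  97  96  98 103 108 114 116 126 135 156
 178 203 218 229 232 229 225]
```

Emit:
play_rows(increments="0 -0.008 -0.006 0;0 0 0 0;0.02 0 0 0;0.015 0 0 0;0 0 0 0;0 0 0 0")

```text
clock: 8.9
position: [0.5398, 0.0339, 0.1935]
ee_rot: [-0.501, 0.508, 0.493, 0.499]
ft_force: [-0.2, -0.0, -0.6]
grip_width: 0.243
```

```bash
python3 look.py 6
```

```text
9.0 [0.53987214 0.03412244 0.19377504] [[-7.000e-04 -9.999e-01  1.250e-02]
 [-1.620e-02  1.250e-02  9.998e-01]
 [-9.999e-01  5.000e-04 -1.620e-02]] [-0.451  0.178  0.329  1.762 -0.044  1.214  1.447] [-0.08696245 -0.16286659 -0.10009767] 0.2432649484729185
```

View pics/p6.png

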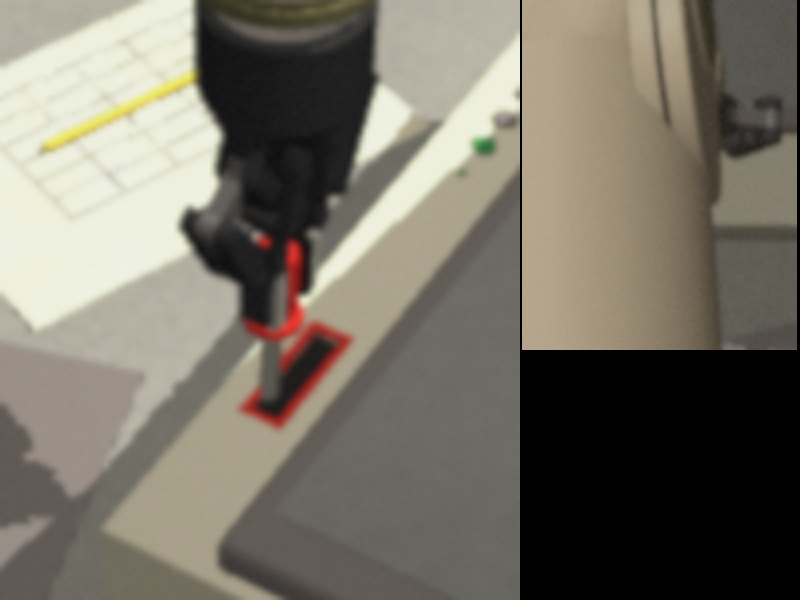

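```bash
cat > tipray.py <<'E'
import sys
from h import *
c=pickle.load(open(f"c{sys.argv[1]}.pkl","rb"));S=c["scene"]
for p in [tuple(map(float,a.split(","))) for a in sys.argv[3:]]:
    q=(p[0]/4+219.6,p[1]/4+59.6); print(p,onz(S,q,float(sys.argv[2])))
print("port inner corners at .105")
for x,y in((-.008,-.032),(.008,-.032),(.008,.032),(-.008,.032)): print((proj(S,(.5337+x,.0643+y,.105))-[219.6,59.6])*4)
E
python3 tipray.py 6 .1215 268,400 268,404
python3 - <<'E'
import cv2
i=cv2.imread("pics/p6.png")[280:440,220:370]
cv2.imwrite("pics/p6z.png",cv2.resize(i,None,fx=3.7,fy=3.7,interpolation=cv2.INTER_CUBIC))
E
```

```text
(268.0, 400.0) [0.53843241 0.02928505 0.1215    ]
(268.0, 404.0) [0.53975701 0.02701409 0.1215    ]
port inner corners at .105
[248.79912182 408.7585259 ]
[276.54376285 420.95607185]
[339.2759531  340.07499044]
[312.0741843  328.61531872]
```

View pics/p6z.png

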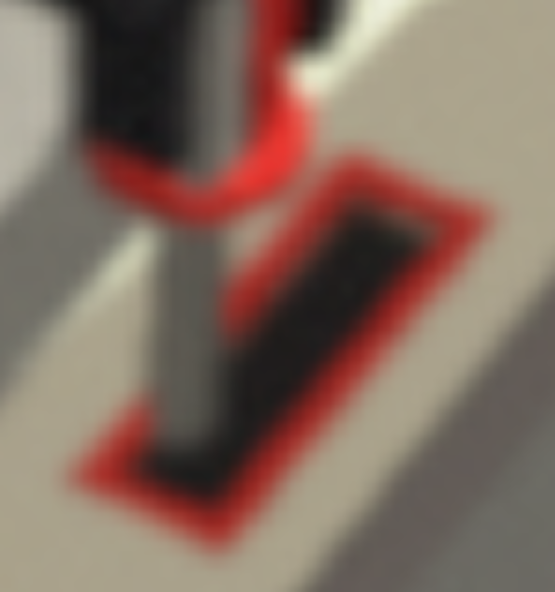

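Emit:
play_rows(increments="0 0.0025 0.007 0;0 0 0 0;0 0 0 0;0 0 0 0")

```text
clock: 9.4
position: [0.5381, 0.0424, 0.1956]
ee_rot: [-0.501, 0.506, 0.493, 0.5]
ft_force: [-0.3, -0.3, -1.1]
grip_width: 0.245
```

```bash
python3 look.py 7
python3 - <<'E'
import cv2
i=cv2.imread("pics/p7.png")[280:440,220:370]
cv2.imwrite("pics/p7z.png",cv2.resize(i,None,fx=3.7,fy=3.7,interpolation=cv2.INTER_CUBIC))
E
```

```text
9.5 [0.53805592 0.04221389 0.19550834] [[ 0.0019 -0.9999  0.0121]
 [-0.0153  0.0121  0.9998]
 [-0.9999 -0.0021 -0.0152]] [-0.461  0.171  0.322  1.765 -0.041  1.215  1.43 ] [ 0.34792107 -0.3981441  -1.34333851] 0.2410910329901325
```

View pics/p7z.png

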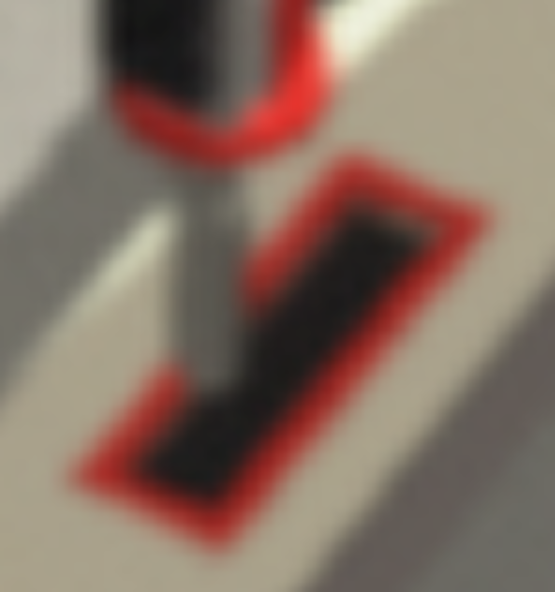

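Emit:
play_rows(increments="0.006 0.0015 -0.001 0;0.006 0 0 0;0 0 0 0;0 0 0 0")

```text
clock: 9.9
position: [0.5361, 0.0405, 0.182]
ee_rot: [-0.501, 0.507, 0.493, 0.5]
ft_force: [0.5, 0.8, -0.7]
grip_width: 0.241
```

```bash
python3 look.py 8
python3 - <<'E'
import cv2
i=cv2.imread("pics/p8.png")[280:440,220:370]
cv2.imwrite("pics/p8z.png",cv2.resize(i,None,fx=3.7,fy=3.7,interpolation=cv2.INTER_CUBIC))
E
```

```text
10.0 [0.53621397 0.0406242  0.1821411 ] [[ 0.0013 -0.9999  0.0125]
 [-0.0155  0.0125  0.9998]
 [-0.9999 -0.0015 -0.0155]] [-0.459  0.179  0.322  1.786 -0.044  1.187  1.434] [ 0.67238474  0.38653356 -0.35140134] 0.24188568581439449
```

View pics/p8z.png

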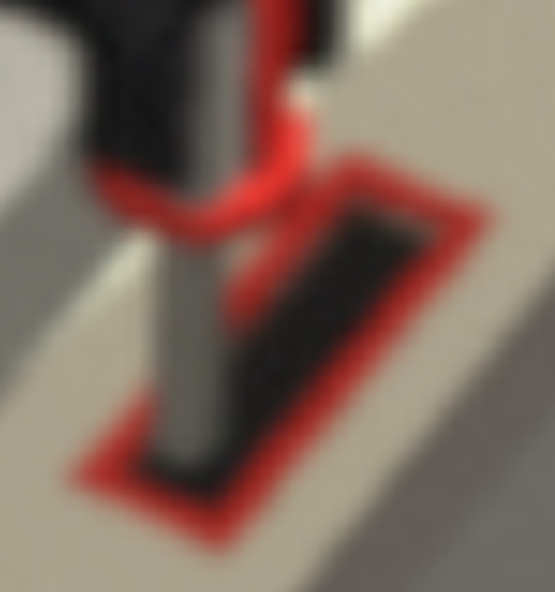

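Emit:
play_rows(increments="0.004 0 0.001 0;0.004 0 0 0;0 0 0 0")

```text
clock: 10.3
position: [0.5364, 0.0417, 0.1736]
ee_rot: [-0.501, 0.506, 0.493, 0.5]
ft_force: [-0.5, -0.5, -1.2]
grip_width: 0.243
```

Emit:
play_rows(increments="0.003 0 0 0;0.003 0 0 0;0 0 0 0")

```text
clock: 10.6
position: [0.5364, 0.0416, 0.1671]
ee_rot: [-0.501, 0.506, 0.493, 0.5]
ft_force: [-1.1, 1.0, -0.5]
grip_width: 0.241
```

```bash
python3 look.py 9
python3 - <<'E'
import cv2
i=cv2.imread("pics/p9.png")[280:440,220:370]
cv2.imwrite("pics/p9z.png",cv2.resize(i,None,fx=3.7,fy=3.7,interpolation=cv2.INTER_CUBIC))
E
```

```text
10.7 [0.53658242 0.04161692 0.16747133] [[ 0.0021 -0.9999  0.0124]
 [-0.0153  0.0124  0.9998]
 [-0.9999 -0.0023 -0.0152]] [-0.457  0.193  0.321  1.802 -0.049  1.156  1.436] [-0.65227863 -1.25062128 -1.22700878] 0.24076309544759522
```

View pics/p9z.png

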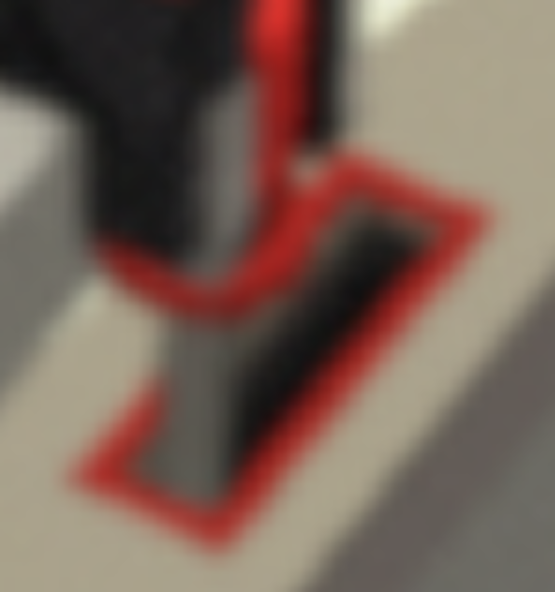

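Emit:
play_rows(increments="0.003 0 0 0;0.003 0 0 0;0.003 0 0 0;0.003 0 0 0;0 0 0 0")

```text
clock: 11.2
position: [0.5366, 0.0414, 0.1545]
ee_rot: [-0.501, 0.506, 0.493, 0.5]
ft_force: [0.3, 0.3, -0.9]
grip_width: 0.243
```

Emit:
play_rows(increments="0.002 0 0 0;0.002 0 0 0;0.002 0 0 0;0 0 0 0")

```text
clock: 11.6
position: [0.5366, 0.0414, 0.1479]
ee_rot: [-0.501, 0.506, 0.493, 0.5]
ft_force: [0.1, -1.1, -1.8]
grip_width: 0.245
```

Emit:
play_rows(increments="0.0015 0 0 0;0 0 0 0")

```text
clock: 11.8
position: [0.5366, 0.0413, 0.1463]
ee_rot: [-0.501, 0.506, 0.493, 0.5]
ft_force: [-1.0, 0.3, -2.0]
grip_width: 0.243
```

Emit:
play_rows(increments="0.0015 0 0 0;0 0 0 0")

```text
clock: 12.0
position: [0.5366, 0.0413, 0.1447]
ee_rot: [-0.501, 0.506, 0.493, 0.5]
ft_force: [-1.5, -0.2, -1.4]
grip_width: 0.251
```

Emit:
play_rows(increments="0.001 0 0 0;0 0 0 0;0 0 0 0")

```text
clock: 12.3
position: [0.5367, 0.0413, 0.1437]
ee_rot: [-0.501, 0.506, 0.493, 0.5]
ft_force: [0.2, -0.1, -0.7]
grip_width: 0.243
```

Emit:
play_rows(increments="0.001 0 0 0;0 0 0 0;0 0 0 0")

```text
clock: 12.6
position: [0.5367, 0.0413, 0.1426]
ee_rot: [-0.501, 0.506, 0.492, 0.5]
ft_force: [-0.7, -0.5, -1.3]
grip_width: 0.238
```

Emit:
play_rows(increments="0.001 0 0 0;0 0 0 0;0 0 0 0")

```text
clock: 12.9
position: [0.5369, 0.0412, 0.1421]
ee_rot: [-0.501, 0.506, 0.492, 0.5]
ft_force: [-1.4, -0.1, 1.2]
grip_width: 0.245
```

Emit:
play_rows(increments="0.001 0 0 0;0 0 0 0;0 0 0 0")

```text
clock: 13.2
position: [0.537, 0.0412, 0.1414]
ee_rot: [-0.501, 0.506, 0.492, 0.5]
ft_force: [-1.1, -0.7, 2.3]
grip_width: 0.241
```

Emit:
play_rows(increments="0.001 0 0 0;0 0 0 0;0 0 0 0")

```text
clock: 13.5
position: [0.5371, 0.0412, 0.1405]
ee_rot: [-0.501, 0.506, 0.492, 0.5]
ft_force: [-1.5, -0.8, 3.7]
grip_width: 0.246
```

Emit:
play_rows(increments="0 0 0.001 0;0 0 0 0")

```text
clock: 13.7
position: [0.5372, 0.0418, 0.1406]
ee_rot: [-0.501, 0.506, 0.492, 0.5]
ft_force: [-1.4, 0.4, 3.4]
grip_width: 0.241
```

Emit:
play_rows(increments="0 0 0.001 0;0 0 0 0")

```text
clock: 13.9
position: [0.5374, 0.0425, 0.1407]
ee_rot: [-0.502, 0.506, 0.492, 0.5]
ft_force: [-0.9, -0.1, 2.8]
grip_width: 0.242
```

Emit:
play_rows(increments="0 0 0.001 0;0 0 0 0")

```text
clock: 14.1
position: [0.5376, 0.0434, 0.1407]
ee_rot: [-0.502, 0.506, 0.492, 0.5]
ft_force: [-0.9, -0.6, 2.9]
grip_width: 0.245
```

Emit:
play_rows(increments="0.0003 0.0004 0.0012 0;0 0 0 0")

```text
clock: 14.3
position: [0.5375, 0.0446, 0.1405]
ee_rot: [-0.502, 0.506, 0.491, 0.501]
ft_force: [-1.0, -1.5, 3.2]
grip_width: 0.239
```

Emit:
play_rows(increments="0.0003 0.0004 0.0012 0;0 0 0 0")

```text
clock: 14.5
position: [0.5373, 0.0458, 0.1403]
ee_rot: [-0.502, 0.506, 0.491, 0.501]
ft_force: [-0.4, 0.2, 3.0]
grip_width: 0.244
```

Emit:
play_rows(increments="0.0002 0.0003 0.0012 0;0 0 0 0")

```text
clock: 14.7
position: [0.5372, 0.047, 0.1402]
ee_rot: [-0.502, 0.506, 0.491, 0.501]
ft_force: [-0.5, -0.3, 2.8]
grip_width: 0.239
```

Emit:
play_rows(increments="0.0002 0.0003 0.0012 0;0 0 0 0")

```text
clock: 14.9
position: [0.537, 0.0483, 0.1401]
ee_rot: [-0.502, 0.506, 0.491, 0.501]
ft_force: [-0.2, 0.4, 3.2]
grip_width: 0.238
```

Emit:
play_rows(increments="0.0001 0.0002 0.0012 0;0 0 0 0")

```text
clock: 15.1
position: [0.5369, 0.0496, 0.14]
ee_rot: [-0.502, 0.506, 0.491, 0.501]
ft_force: [0.4, -0.1, 4.0]
grip_width: 0.239
```

Emit:
play_rows(increments="0.0001 0.0002 0.0012 0;0 0 0 0")

```text
clock: 15.3
position: [0.5367, 0.0508, 0.1399]
ee_rot: [-0.502, 0.506, 0.491, 0.501]
ft_force: [0.3, -0.9, 3.0]
grip_width: 0.239
```

Emit:
play_rows(increments="0.0001 0.0002 0.0012 0;0 0 0 0")

```text
clock: 15.5
position: [0.5366, 0.0521, 0.1398]
ee_rot: [-0.502, 0.506, 0.491, 0.501]
ft_force: [-0.3, -0.3, 3.0]
grip_width: 0.24
```

Emit:
play_rows(increments="0.0001 0.0002 0.0012 0;0 0 0 0")

```text
clock: 15.7
position: [0.5364, 0.0533, 0.1397]
ee_rot: [-0.502, 0.506, 0.491, 0.501]
ft_force: [-1.2, -0.3, 3.6]
grip_width: 0.242
```

Emit:
play_rows(increments="0.0001 0.0002 0.0012 0;0 0 0 0")

```text
clock: 15.9
position: [0.5363, 0.0546, 0.1397]
ee_rot: [-0.502, 0.506, 0.491, 0.501]
ft_force: [0.4, -1.6, 4.1]
grip_width: 0.24
```

Emit:
play_rows(increments="0.0001 0.0001 0.0012 0;0 0 0 0")

```text
clock: 16.1
position: [0.5362, 0.0559, 0.1396]
ee_rot: [-0.502, 0.506, 0.491, 0.501]
ft_force: [-0.1, -0.8, 4.2]
grip_width: 0.245
```

Emit:
play_rows(increments="0.0001 0.0001 0.0012 0;0 0 0 0")

```text
clock: 16.3
position: [0.5361, 0.0572, 0.1395]
ee_rot: [-0.502, 0.506, 0.491, 0.501]
ft_force: [0.4, -0.8, 4.5]
grip_width: 0.244
```

Emit:
play_rows(increments="0.0001 0.0001 0.0012 0;0 0 0 0")

```text
clock: 16.5
position: [0.536, 0.0584, 0.1394]
ee_rot: [-0.502, 0.506, 0.491, 0.501]
ft_force: [-0.2, -2.0, 3.6]
grip_width: 0.246
```

Emit:
play_rows(increments="0.0001 0.0001 0.0012 0;0 0 0 0")

```text
clock: 16.7
position: [0.5359, 0.0596, 0.1392]
ee_rot: [-0.502, 0.506, 0.491, 0.501]
ft_force: [0.1, -0.7, 4.3]
grip_width: 0.242
```

Emit:
play_rows(increments="0.0001 0.0001 0.0012 0;0 0 0 0")

```text
clock: 16.9
position: [0.5359, 0.0609, 0.1392]
ee_rot: [-0.502, 0.506, 0.491, 0.501]
ft_force: [0.1, -1.7, 4.7]
grip_width: 0.243
```

Emit:
play_rows(increments="0 0 0.0012 0;0 0 0 0")

```text
clock: 17.1
position: [0.5359, 0.0622, 0.1391]
ee_rot: [-0.502, 0.506, 0.491, 0.501]
ft_force: [-1.0, -1.0, 3.9]
grip_width: 0.244
```

Emit:
play_rows(increments="0 0 0.0012 0;0 0 0 0")

```text
clock: 17.3
position: [0.5359, 0.0635, 0.1391]
ee_rot: [-0.502, 0.506, 0.491, 0.501]
ft_force: [-0.3, -1.8, 5.3]
grip_width: 0.239
```

Emit:
play_rows(increments="0 0 0.0012 0;0 0 0 0")

```text
clock: 17.5
position: [0.5359, 0.0648, 0.1391]
ee_rot: [-0.502, 0.506, 0.491, 0.501]
ft_force: [-0.7, -1.1, 4.7]
grip_width: 0.239
```

Emit:
play_rows(increments="0 0 0.0012 0;0 0 0 0")

```text
clock: 17.7
position: [0.5359, 0.0661, 0.1391]
ee_rot: [-0.502, 0.506, 0.491, 0.501]
ft_force: [-0.7, -1.6, 5.5]
grip_width: 0.24
```

Emit:
play_rows(increments="0 0 0.0012 0;0 0 0 0")

```text
clock: 17.9
position: [0.5359, 0.0674, 0.1391]
ee_rot: [-0.502, 0.506, 0.491, 0.501]
ft_force: [-0.2, -1.0, 4.6]
grip_width: 0.242
```

Emit:
play_rows(increments="0 0 0.0012 0;0 0 0 0")

```text
clock: 18.1
position: [0.5359, 0.0687, 0.139]
ee_rot: [-0.502, 0.506, 0.491, 0.501]
ft_force: [-0.4, -1.6, 4.6]
grip_width: 0.245
```

Emit:
play_rows(increments="0 0 0.0012 0;0 0 0 0")

```text
clock: 18.3
position: [0.536, 0.0699, 0.139]
ee_rot: [-0.502, 0.506, 0.491, 0.501]
ft_force: [0.6, -1.8, 4.2]
grip_width: 0.245
```

Emit:
play_rows(increments="0 0 0.0012 0;0 0 0 0")

```text
clock: 18.5
position: [0.536, 0.0712, 0.139]
ee_rot: [-0.502, 0.506, 0.49, 0.501]
ft_force: [-0.6, -2.0, 4.2]
grip_width: 0.239
```

Emit:
play_rows(increments="0 0 0.0012 0;0 0 0 0")

```text
clock: 18.7
position: [0.536, 0.0725, 0.139]
ee_rot: [-0.502, 0.506, 0.49, 0.501]
ft_force: [0.1, -0.7, 4.4]
grip_width: 0.241
```

Emit:
play_rows(increments="0 0 0.0012 0;0 0 0 0")

```text
clock: 18.9
position: [0.536, 0.0738, 0.1389]
ee_rot: [-0.502, 0.506, 0.491, 0.501]
ft_force: [0.4, -1.3, 4.2]
grip_width: 0.245
```

Emit:
play_rows(increments="0 0 0.0012 0;0 0 0 0")

```text
clock: 19.1
position: [0.536, 0.0752, 0.1389]
ee_rot: [-0.502, 0.506, 0.491, 0.501]
ft_force: [-0.2, -2.1, 4.4]
grip_width: 0.242
```

Emit:
play_rows(increments="0 0 0.0012 0;0 0 0 0")

```text
clock: 19.3
position: [0.536, 0.0765, 0.1389]
ee_rot: [-0.502, 0.506, 0.491, 0.501]
ft_force: [-0.9, -1.2, 4.6]
grip_width: 0.242
```

Emit:
play_rows(increments="0 0 0.0012 0;0 0 0 0")

```text
clock: 19.5
position: [0.536, 0.0781, 0.1389]
ee_rot: [-0.502, 0.506, 0.491, 0.501]
ft_force: [-0.3, -0.2, 5.0]
grip_width: 0.247
```

Emit:
play_rows(increments="0 0 0.0012 0;0 0 0 0")

```text
clock: 19.7
position: [0.5355, 0.08, 0.1383]
ee_rot: [-0.502, 0.506, 0.491, 0.501]
ft_force: [-0.9, -1.2, -1.1]
grip_width: 0.243
```

Emit:
play_rows(increments="0 0 0.0012 0;0 0 0 0")

```text
clock: 19.9
position: [0.5347, 0.0819, 0.1372]
ee_rot: [-0.502, 0.506, 0.492, 0.5]
ft_force: [-0.7, 0.4, -0.7]
grip_width: 0.244
```

Emit:
play_rows(increments="0.001 0 -0.0005 0;0 0 0 0")

```text
clock: 20.1
position: [0.5341, 0.0817, 0.1356]
ee_rot: [-0.501, 0.506, 0.492, 0.5]
ft_force: [0.4, -0.8, -1.4]
grip_width: 0.24
```

Emit:
play_rows(increments="0.001 -0.0005 0 0;0 0 0 0")

```text
clock: 20.3
position: [0.5346, 0.0817, 0.1343]
ee_rot: [-0.501, 0.506, 0.492, 0.5]
ft_force: [-0.4, 0.6, -0.4]
grip_width: 0.245
```

Emit:
play_rows(increments="0.001 -0.0005 0 0;0 0 0 0")

```text
clock: 20.5
position: [0.5351, 0.0816, 0.1332]
ee_rot: [-0.501, 0.506, 0.492, 0.5]
ft_force: [0.1, 0.2, -0.9]
grip_width: 0.246
```

Emit:
play_rows(increments="0.0015 0 0 0;0 0 0 0")

```text
clock: 20.7
position: [0.5351, 0.0816, 0.1316]
ee_rot: [-0.501, 0.506, 0.492, 0.5]
ft_force: [-0.4, 0.3, -0.5]
grip_width: 0.243
```

Emit:
play_rows(increments="0.0015 0 0 0;0 0 0 0")

```text
clock: 20.9
position: [0.5352, 0.0816, 0.13]
ee_rot: [-0.501, 0.506, 0.492, 0.5]
ft_force: [-0.2, -0.2, -0.7]
grip_width: 0.24
```

Emit:
play_rows(increments="0.0015 0 0 0;0 0 0 0")

```text
clock: 21.1
position: [0.5351, 0.0815, 0.1283]
ee_rot: [-0.501, 0.506, 0.492, 0.5]
ft_force: [-0.5, -0.9, -1.2]
grip_width: 0.242
```

Emit:
play_rows(increments="0.001 0 0 0;0 0 0 0")

```text
clock: 21.3
position: [0.5352, 0.0815, 0.1272]
ee_rot: [-0.501, 0.506, 0.492, 0.5]
ft_force: [-0.4, 0.3, -0.9]
grip_width: 0.244
```

Emit:
play_rows(increments="0.001 0 0 0;0 0 0 0")

```text
clock: 21.5
position: [0.5352, 0.0815, 0.1262]
ee_rot: [-0.501, 0.506, 0.492, 0.5]
ft_force: [-0.3, 0.8, -1.3]
grip_width: 0.237
```

Emit:
play_rows(increments="0.0007 0 0 0;0 0 0 0")

```text
clock: 21.7
position: [0.5352, 0.0815, 0.1254]
ee_rot: [-0.501, 0.506, 0.492, 0.5]
ft_force: [0.2, -0.0, -0.7]
grip_width: 0.243
```

Emit:
play_rows(increments="0.0007 0 0 0;0 0 0 0")

```text
clock: 21.9
position: [0.5352, 0.0815, 0.1247]
ee_rot: [-0.501, 0.506, 0.492, 0.5]
ft_force: [-0.3, -0.2, -1.6]
grip_width: 0.241
```

Emit:
play_rows(increments="0.0007 0 0 0;0 0 0 0")

```text
clock: 22.1
position: [0.5354, 0.0815, 0.1245]
ee_rot: [-0.501, 0.506, 0.492, 0.5]
ft_force: [-0.1, -0.2, -0.5]
grip_width: 0.245
```

Emit:
play_rows(increments="0.0007 0 0 0;0 0 0 0")

```text
clock: 22.3
position: [0.5355, 0.0815, 0.1245]
ee_rot: [-0.501, 0.506, 0.492, 0.5]
ft_force: [-0.4, 0.3, -0.5]
grip_width: 0.242
```

Emit:
play_rows(increments="0.0007 0 0 0;0 0 0 0")

```text
clock: 22.5
position: [0.5356, 0.0815, 0.1245]
ee_rot: [-0.501, 0.506, 0.492, 0.501]
ft_force: [-0.8, -1.0, 0.1]
grip_width: 0.243
```

```bash
python3 look.py 10
```

```text
22.6 [0.53562433 0.08150999 0.12437432] [[ 0.0034 -0.9999  0.0129]
 [-0.0145  0.0129  0.9998]
 [-0.9999 -0.0036 -0.0144]] [-0.499  0.246  0.291  1.837 -0.063  1.069  1.371] [-3.04173482 -0.20816832  3.81582424] 0.24549090970539944
```

View pics/p10.png

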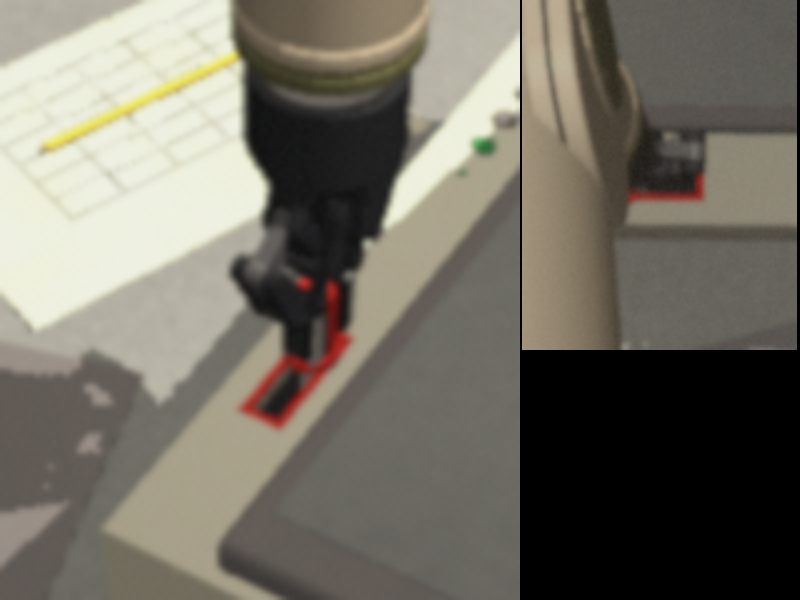

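Stepping down stops at z 0.1245, which is the home height expected from the tab contact at 0.1425. I'll release there.

Emit:
play_rows(increments="0 0 0 0;0 0 0 0;0 0 0 0;0 0 0 0;0 0 0 0;0 0 0 0;0 0 0 0;0 0 0 0", hand=-1)

```text
clock: 23.4
position: [0.5359, 0.0816, 0.1237]
ee_rot: [-0.501, 0.506, 0.492, 0.501]
ft_force: [0.7, -1.0, -0.4]
grip_width: 1.002
```

Emit:
play_rows(increments="-0.01 0 0 0;-0.02 0 0 0;-0.03 0 0 0;-0.04 0 0 0;-0.04 0 0 0;-0.03 0 0 0;0 0 -0.03 0;0 0 -0.04 0;0 0 -0.04 0;0 0 -0.04 0;0 0 -0.04 0;0 0 -0.03 0;0 0 0 0;0 0 0 0")

```text
clock: 24.8
position: [0.5311, -0.1438, 0.3156]
ee_rot: [0.504, -0.503, -0.491, -0.503]
ft_force: [-0.2, 0.9, 0.2]
grip_width: 1.004
```

```bash
python3 look.py 11
python3 - <<'E'
from h import *
c=pickle.load(open("c11.pkl","rb"))
a=cv2.resize(c["scene"]["img"][105:185,240:340],None,fx=5,fy=5,interpolation=cv2.INTER_CUBIC)[:400,:400]
b=cv2.resize(c["top"]["img"][180:260,145:225],None,fx=5,fy=5,interpolation=cv2.INTER_CUBIC)
cv2.imwrite("pics/p11z.png",np.hstack([a,b])); cv2.imwrite("pics/p11s.png",c["scene"]["img"])
E
```

```text
24.9 [ 0.53130918 -0.14318349  0.31542834] [[ 0.0132 -0.9999  0.0098]
 [-0.0138  0.0096  0.9999]
 [-0.9998 -0.0133 -0.0137]] [-0.27   0.119  0.491  1.577 -0.046  1.444  1.785] [ 0.5724452   0.12933175 -0.56522621] 1.0004364908794927
```

View pics/p11z.png

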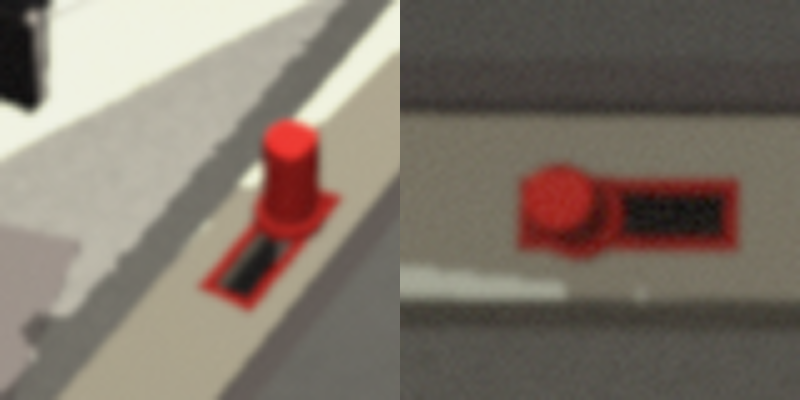

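View pics/p11s.png

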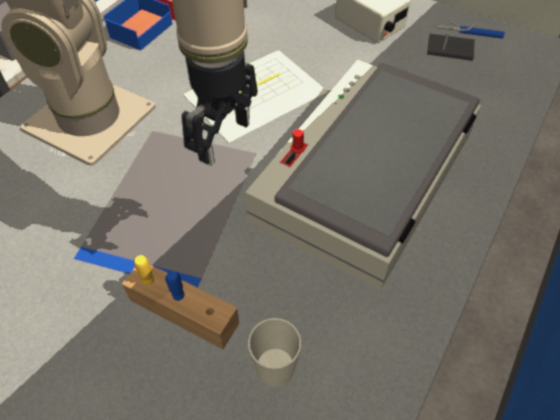

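Run:
```python
from h import *
c=pickle.load(open("c11.pkl","rb"))
print(tri(c["top"],(176.6,220),c["scene"],(297.6,132.2)))
d=pickle.load(open("c0.pkl","rb"))
for k,a in(("blue",((105,150,50),(130,255,255))),("yel",((22,150,120),(35,255,255)))):
    for q in(c,d): print(k,[b for b in blobs(mask(q["scene"]["img"],*a)) if b[0][1]>240 and b[0][0]<300 and b[0][0]>100])
# flange/knob: lowest contact pixel of flange
S=c["scene"]; 
for z in(.105,.11): print(z,(proj(S,(.5335,.0835,z))-[240,105])*5)
for z in(.145,.15): print(z,(proj(S,(.5335,.0835,z))-[240,105])*5)
```

```text
(array([0.53173428, 0.08086998, 0.14829888]), [np.float64(0.001402681296431156), np.float64(0.001402681296431062)])
blue [([163, 269, 37, 31, 452], [178.87, 282.46])]
blue [([163, 269, 37, 31, 453], [178.94, 282.44])]
yel [([135, 256, 12, 11, 107], [140.58, 260.78])]
yel [([135, 256, 12, 10, 101], [140.47, 260.54])]
0.105 [289.25749034 210.37469067]
0.11 [289.53878251 201.8648409 ]
0.145 [291.56734263 140.49540312]
0.15 [291.86592927 131.46234852]
```

```bash
python3 -c "
from workcell import *
print(workorder.hand_in())"
```

```text
the job is handed in; nothing more can be done
None
```

The transit pin is in the lock port and through the latch slot, and it is released. I handed the job in at about 25 s; the hand-in gave no verdict.

**What I did:**
- I took the pin from the tool block and put it down through the shutter near the port's -y end.
- I slid it lightly along the scan head towards +y. Contact readings stayed at about 7 N or less, against the 20 N limit.
- The slot was found about 17–18 mm to the +y side of the port's centre, where the upward force vanished.
- I pushed the pin straight down until it stopped, opened the fingers and backed the arm well clear.

**Last checks:**
- **Seating:** The pin stopped 18 mm below where it first touched the tab, as it should when fully home. Two views put the knob's top at a height of 148 mm against the expected 150 mm, which is within the calibration error.
- **Upright:** The pin looks upright in both views; I did not measure its angle.
- **Drivers and cup:** The two drivers are unmoved, by colour blobs to within 0.3 pixel in the scene view. I compared the cup by eye only, and it looks unmoved.

**Disagreement:** While lining up over the port, the camera and arm readings of the nose differed by up to about 7 mm along y and 3 mm along x. I steered by values between the two, and the pin went through the port without trouble.

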